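# Pin the locking bar of the drug drawer

### The arm

A 6-joint arm with a two-finger parallel gripper is mounted at the origin on a cart in front of the work surface, level with it; the furniture and walls round the work are solid. World frame = base frame: x ahead of the robot, y to its left, z up, the work surface at z = 0. Lengths are in m, angles in degrees, forces in N, time in s.
With the tool pointing down it reaches from about 0.325 to 0.85 m from the base axis. Payload 15.5 kg.
Tool frame: the origin (TCP) lies midway between the tips of the shut fingers; the grasp point (between the pads) lies 19 mm behind it; y points along the fingers, x is the direction in which the jaws open and shut, and the axes are right-handed (so a half turn about y gives the same grasp; the last joint's range is limited). The gripper opens to 91 mm and grips with 3 to 60 N. Pads are 32 mm wide; open, the fingers measure 118 mm over their backs; the gripper's body (76 mm by 178 mm) begins 60 mm behind the grasp point.
Start: joints at [-80.873, 28.281, 77.091, -0, 74.628, -5.472], TCP at [0.158, -0.605, 0.214] pointing down, gripper open.
Joint ranges: [-166.48, 166.48], [-47.26, 123.95], [12.59, 153.08], [-70.14, 250.14], [6.76, 159.57], [-176.63, 176.63]. Speed limits (degrees/s): [108.29, 108.29, 147.25, 172.46, 172.46, 172.46].

### API

Orientations are given as a 3x3 rotation matrix whose columns are the frame's x, y, z axes.
In Python, from bench import ctrl gives the robot as it stands. The module is installed in compiled form; this text tells all that it offers. Calls block until the motion is done:
- ctrl.goto(position, orientation): joint-space move of the TCP to a pose.
- ctrl.move_l(position, vel=0.15, ori=None, contact_N=None): straight line of the TCP; ori=None keeps the orientation; vel is the mean speed in m/s. With contact_N (N) it stops when the force on the tool has changed by that much, and returns True; else False.
- ctrl.movej(angles): joint-space move.
- ctrl.command_gripper(opening): opening from 0.0 (shut) to 1.0 (fully open); the grip force is fixed at half the most; returns when the fingers have stopped.
- ctrl.sleep(seconds).
- ctrl.ik(position, orientation): joint angles nearest the present ones, or None.
- ctrl.read_camera(name): name is "side" or "top" or "wrist"; returns the picture (480x640x3 uint8, blue, green, red); there is no depth.
- ctrl.camera_params(name): a dict with "fx", "fy", "cx", "cy" (pixels), "D" ([k1, k2, p1, p2, k3] as OpenCV has them; the pictures are not rectified), "pose" (4x4, takes a point from camera to world coordinates); the wrist camera has in their place "T_tool_cam" (4x4, takes a point from camera to tool coordinates, whose origin is the TCP and whose axes are the tool frame's). Camera axes: x right, y up, looking along -z (the intrinsics and any distortion apply to the point x, -y, -z); pixel columns grow to the right and rows downward; lengths in m; the calibration is good to about 2 mm. A picture is of the moment at which its call begins: read the wrist's pose just before it. camera_params takes no time and is no camera call.
A pose or a line that the arm cannot do raises ctrl.MotionError and nothing moves.
- ctrl.sign_off(): hands the job in, once; it reports no verdict.
Readings, each from a call of its own:
- ctrl.current_t(): time.
- ctrl.current_q(): joint angles.
- ctrl.current_dq(): joint speeds.
- ctrl.current_effort(): joint torques, N m.
- ctrl.current_tool_pos(): TCP position.
- ctrl.current_eef_rot(): TCP orientation.
- ctrl.current_contact_force(): force on the tool from outside, world axes, zero at the start.
- ctrl.current_wrist_torque(): the same for the moment, N m.
- ctrl.current_grip_width(): opening from 0.0 (shut) to 1.0 (fully open).
Only numpy, scipy, OpenCV 4.12 (cv2) and the standard library are available. Lean on these libraries where they do the work, as an engineer would, in place of code of your own. Each camera call takes 0.05 s, during which the arm holds its last target. There are 200 camera calls.

### The job

Lock up the drug drawer: swing the steel locking bar right home across its front, so that the slotted eye at the bar's end lies between the two ears of the yoke, then take the locking pin from its block and pass it down through the upper ear, the eye and the lower ear until its collar sits flat on the upper ear, and let go. The yoke is clamped a little differently along its rail each time, so feel for the hole and never force the pin or the bar; leave the jars, bottle, beaker, label roll and pen where they are.

Things in the scene. Friction and masses are not known exactly. Their poses are not given: they have to be found in the camera images.
- drawer_unit: low grey steel drawer unit fixed to the worktop, 120 mm deep (x), 240 wide (y), 78 high; origin: centre of its underside; its front looks to its own -x, at x = -60 mm. The drawer is shut. In front of it, bar hinge at the -y end, yoke at the +y end. Pressing the pin or fingers on unit, yoke or bar harder than 50 N spoils the job; 4 to 15 N is enough
- lower_ear (a point): point on the drawer unit (unit frame x -88, y 65, z 48 mm) under the middle of the hole line, at the height of the lower ear's top face. Upper and lower ear are alike, level, one above the other on one web: 34 mm (x) by 66 (y), 8 thick, gap between them 14 mm, each with a round upright hole 11 mm wide (edge barely broken), one right above the other. Upper ear's top 70 mm, lower ear's top 48 mm above the worktop
- hole_line (a point): point on the drawer unit (unit frame x -88, y 48, z 70 mm), start of the line on which the yoke's holes lie, at the height of the upper ear's top; axes as the unit. The yoke is clamped fast, with both its holes anywhere from 3 to 31 mm from this point along the unit's +y: not measured, see it or feel for it. The ear's top is flat and smooth round the hole
- locking_bar (a joint): angle of the locking bar (rad): 0 when its eye is exactly in line with the yoke's holes, growing as it swings out toward the robot; stop at -0.012 (eye 1.7 mm too far in), 1.3 fully out. Stiff hinge (0.25 N m), it stays where it is left. The pin's tapered nose shifts the bar the last 2 to 3 mm when pressed down with a few newtons
- bar_hinge (a point): vertical hinge axis of the bar at its mid thickness (unit frame x -88, y -75, z 55 mm); axes as the unit. At angle q the bar runs from here in the direction (-sin q, cos q) of the unit's x, y. Flat steel, 14 mm wide, 8 thick (51 to 59 mm above the worktop), with an upright black post 11 mm thick, 22 high on its top 60 mm from the hinge
- eye (a point): centre of the slot in the bar's end, 140 mm from the hinge, bar's mid thickness; slot 13 mm wide across the bar and 42 long along it, eye 25 mm wide outside; axes turn with the bar (y along it away from the hinge)
- pin_block: white plastic block, 46 x 46 mm on a 66 mm foot, 50 high, fixed, with a wide upright hole in its middle where the pin stands; origin: centre of its underside
- lock_pin: the locking pin, standing in the block: upright steel shank 9 mm thick and 40 mm long below a round collar 18 mm wide and 3 thick, with a flat black grip above the collar, 26 mm wide (its x), 10 thick (its y), from 3 to 37 mm above the origin. Origin: on the axis, underside of the collar; z up. The last 2.5 mm of the shank taper to a blunt nose 6.8 mm wide. 40 to 80 g
- pin_tip (a point): end of the pin's nose, 40 mm below the pin's origin
- jar_b: bystander, loose: white jar with a dark screw lid, 50 mm wide, 46 high; origin: centre of its underside
- amber_1: bystander, loose: small amber bottle with a black cap, 40 mm wide, 86 high; origin: centre of its underside
- label_roll: bystander, loose: roll of blank labels lying flat, 70 mm wide, 36 high; origin: centre of its underside
- jar_d: bystander, loose: small white jar with a screw lid, 45 mm wide, 40 high; origin: centre of its underside
- beaker_a: bystander, loose: empty beaker, 55 mm wide, 70 high; origin: centre of its underside
- pen_1: bystander, loose: marker pen lying flat, 135 mm long, 17 thick; origin: centre of its underside
Mind the look-alikes: they are no part of the job. There is more than one size of the lock_pin; the one meant has the size given above.

How it is judged (in metres and radians):
On the way, in this order (a step that is already met when the one before it is completed fails the run):
1. the bar is swung home, its eye between the ears (angle below 0.03 rad) (value of joint locking_bar below 0.03 rad), for 0.2 s.
2. the pin is in line with the yoke (within 3.5 mm of the holes' line) with its nose in the upper ear or lower (x of pin_tip in the frame of drawer_unit between -0.0915 and -0.0845 m and y of pin_tip in the frame of drawer_unit between 0.0495 and 0.0805 m and z of pin_tip in the frame of drawer_unit below 0.064 m), for 0.1 s.
At the end, for the whole second after the job is handed in: The pin stands through both ears and the eye, collar on the upper ear (underside 67 to 72.5 mm above the unit's underside), on the holes' line within 3.5 mm and 32.5 mm from the line's start at most, tilted less than 0.12 rad, at rest; the bar's angle is within 0.03 rad of 0 (z of lock_pin in the frame of drawer_unit between 0.067 and 0.0725 m and x of lock_pin in the frame of drawer_unit between -0.0915 and -0.0845 m and y of lock_pin in the frame of drawer_unit between 0.0495 and 0.0805 m and angle between lock_pin's own z axis and vertical below 0.12 rad and value of joint locking_bar between -0.03 and 0.03 rad and linear speed of lock_pin below 0.02 m/s); the robot touches nothing.
It fails at once if the pin pressed on the drawer unit, yoke or bar with more than 50 N (contact force between lock_pin and drawer_unit above 50 N).
It fails at once if the fingers pressed on the drawer unit, yoke or bar with more than 50 N (contact force between the fingers and drawer_unit above 50 N).
It fails at once if a bystander (jar, bottle, label roll, beaker or pen) shifted more than 30 mm (distance of any of jar_b, amber_1, label_roll, jar_d, beaker_a, pen_1 from where it was at the start of the episode above 0.03 m).
It also fails if it takes over 72 s, if anything falls off the work surface, if the arm or the gripper's body presses on something with over 40 N, if the wrist force passes 120 N, or if a joint passes its speed limit or range.

## Working session

There is one attempt and no reset: what is moved stays moved. The work goes in short steps, each a Python script; the robot and the scene stay as the last script left them, time stands still between calls to the robot, and variables do not carry over. Pictures are saved under pics/ and viewed, about 8 in all and at most 12, crops included, and the job is handed in when it is done.

```bash
mkdir -p pics; python3 - <<'E'
from bench import ctrl
import cv2
for n in("side","top"):
    p=ctrl.camera_params(n); print(n,{k:p[k] for k in p})
    cv2.imwrite(f"pics/{n}0.png",ctrl.read_camera(n))
print(ctrl.camera_params("wrist"),ctrl.current_t(),ctrl.current_eef_rot())
E
```

```text
side {'fx': 610.9247775201814, 'fy': 610.9247775201814, 'cx': 321.04911193411135, 'cy': 229.19635103111884, 'D': array([-0.10373657,  0.        ,  0.        ,  0.        ,  0.        ]), 'pose': array([[ 0.999357  , -0.00521329,  0.03547399,  0.5617703 ],
       [ 0.03195419,  0.57827666, -0.81521472, -1.30223006],
       [-0.01626382,  0.81582408,  0.57807141,  0.91833727],
       [ 0.        ,  0.        ,  0.        ,  1.        ]])}
top {'fx': 496.24391073540704, 'fy': 496.24391073540704, 'cx': 319.63248722282543, 'cy': 243.28386307968583, 'D': array([-0.10418511,  0.        ,  0.        ,  0.        ,  0.        ]), 'pose': array([[ 0.01852834,  0.99564963, -0.09131548,  0.37968399],
       [-0.99966303,  0.02010856,  0.01641545, -0.08529718],
       [ 0.01818026,  0.09098055,  0.99568671,  1.35472147],
       [ 0.        ,  0.        ,  0.        ,  1.        ]])}
{'fx': 335.21144144744255, 'fy': 335.21144144744255, 'cx': 320.9781767075914, 'cy': 237.91783739282056, 'D': array([-0.00811711,  0.        ,  0.        ,  0.        ,  0.        ]), 'T_tool_cam': array([[ 9.99999671e-01, -2.45248304e-04, -7.72814544e-04,
         3.37631360e-04],
       [-6.77208953e-04,  2.71484015e-01, -9.62442710e-01,
        -1.70032164e-01],
       [ 4.45844238e-04,  9.62442917e-01,  2.71483760e-01,
         7.61219832e-02],
       [ 0.00000000e+00,  0.00000000e+00,  0.00000000e+00,
         1.00000000e+00]])} 0.1 [[ 2.52082395e-01 -1.50353162e-04  9.67705763e-01]
 [-9.67705242e-01  1.00959541e-03  2.52082416e-01]
 [-1.01489269e-03 -9.99999479e-01  1.09003686e-04]]
```

View pics/top0.png

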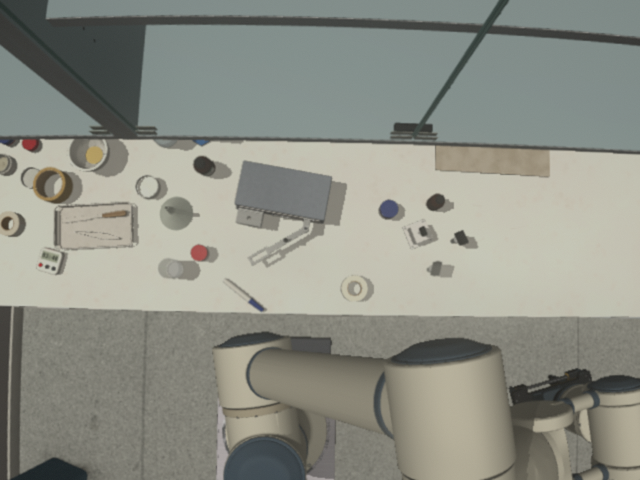

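View pics/side0.png

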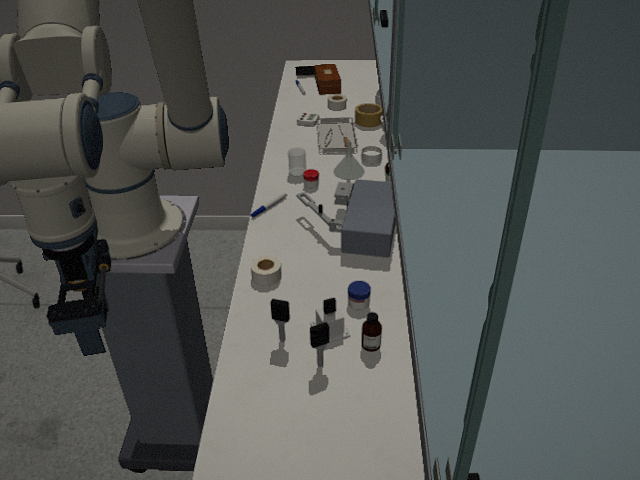

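The top view shows the drawer unit (corners near 243,161 / 331,178 / 325,222 / 237,206), with the bar swung out and its eye end near (258,257). The yoke is near (250,217) and the block near (418,233). There are three black-gripped pins: in the block (423,231), at (460,238) and at (436,268). I'll enlarge both views.

```bash
cat > h.py <<'E'
from bench import ctrl
import numpy as np, cv2
def cam(n,Rt=None):
    p=ctrl.camera_params(n)
    if n=="wrist":
        T=np.eye(4);R,t=Rt;T[:3,:3]=R;T[:3,3]=t;P=T@p["T_tool_cam"]
    else: P=p["pose"]
    K=np.array([[p["fx"],0,p["cx"]],[0,p["fy"],p["cy"]],[0,0,1]]);return K,np.array(p["D"]),np.array(P)
def ray(c,uv):
    K,D,P=c;x,y=cv2.undistortPoints(np.array([[uv]],float),K,D)[0,0]
    d=P[:3,:3]@np.array([x,-y,-1]);return P[:3,3],d
def onz(c,uv,z):
    o,d=ray(c,uv);return o+d*(z-o[2])/d[2]
def proj(c,X):
    K,D,P=c;X=np.atleast_2d(X).astype(float);q=(X-P[:3,3])@P[:3,:3];q=q*[1,-1,-1]
    return cv2.projectPoints(q,np.zeros(3),np.zeros(3),K,D)[0][:,0]
def wrist(name):
    Rt=(np.array(ctrl.current_eef_rot()),np.array(ctrl.current_tool_pos()));im=ctrl.read_camera("wrist")
    cv2.imwrite(f"pics/{name}.png",im);np.savez(f"pics/{name}.npz",R=Rt[0],t=Rt[1]);return im
def wcam(name):
    z=np.load(f"pics/{name}.npz");return cam("wrist",(z["R"],z["t"]))
def down(a):  # jaw x axis at yaw a deg in world
    a=np.radians(a);x=np.array([np.cos(a),np.sin(a),0]);y=np.array([0,0,-1.]);return np.c_[x,y,np.cross(x,y)]
E
python3 - <<'E'
from h import *
t=cam("top")
for n,uv,z in [("unitc",(243,161),.078),("",(331,178),.078),("",(325,222),.078),("",(237,206),.078),("eye",(258,257),.055),("hinge",(308,229),.06),("yoke",(250,217),.07),("pinblock",(423,231),.085),("p2",(460,238),.07),("p3",(436,268),.07),("roll",(355,288),.036),("bench edge",(355,312),0),("jar",(388,210),.046),("amber",(436,202),.086),("sash",(380,140),.0)]:
    print(n,onz(t,uv,z).round(3))
a=cv2.imread("pics/top0.png")[150:310,220:480];b=cv2.imread("pics/side0.png")[170:380,240:400]
a=cv2.resize(a,(800,492),interpolation=2)[:, :];cv2.imwrite("pics/c1.png",a)
cv2.imwrite("pics/c2.png",cv2.resize(b,None,fx=2.8,fy=2.8,interpolation=2))
E
```

```text
unitc [0.71  0.099 0.078]
 [ 0.669 -0.133  0.078]
 [ 0.553 -0.119  0.078]
 [0.59  0.111 0.078]
eye [0.46  0.054 0.055]
hinge [ 0.535 -0.075  0.06 ]
yoke [0.563 0.077 0.07 ]
pinblock [ 0.534 -0.374  0.085]
p2 [ 0.519 -0.477  0.07 ]
p3 [ 0.439 -0.412  0.07 ]
roll [ 0.383 -0.203  0.036]
bench edge [ 0.318 -0.207  0.   ]
jar [ 0.593 -0.288  0.046]
amber [ 0.611 -0.409  0.086]
sash [ 0.8   -0.272  0.   ]
```

View pics/c2.png

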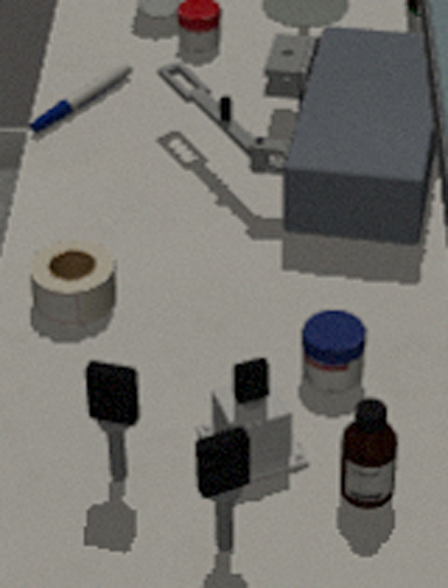

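Three candidates for the pin. In this crop they are the one in the block (250,380), the one at (110,390) and the one at (222,460). The last two have larger grips and longer shanks and stand free. The one in the block fits both the described place and the size; I'll check it from near with the wrist camera.

```bash
python3 - <<'E'
from h import *
try:
    ctrl.goto([0.46,-0.374,0.19],down(-90)); a=wrist("w1")
    ctrl.goto([0.46,0.06,0.15],down(-95)); b=wrist("w2")
    print(ctrl.current_t(),ctrl.current_q())
except ctrl.MotionError as e: print(e)
cv2.imwrite("pics/w1c.png",a)
E
```

```text
3.2167 [-4.15944447e-02  2.04174566e+01  1.03690415e+02 -8.06920371e-03
  5.58639817e+01  9.50206486e+01]
```

View pics/w1.png

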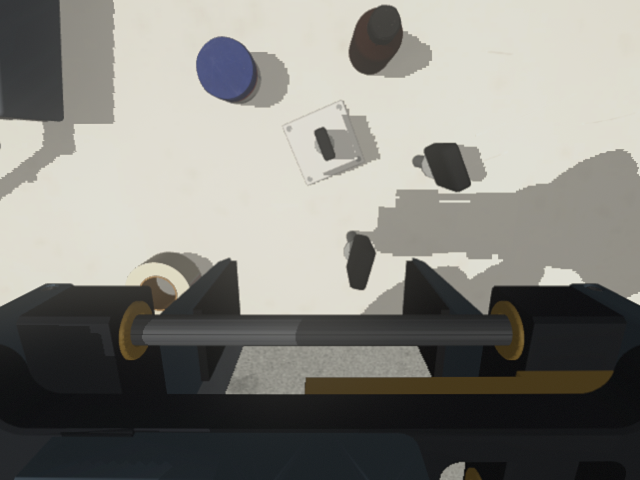

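View pics/w2.png

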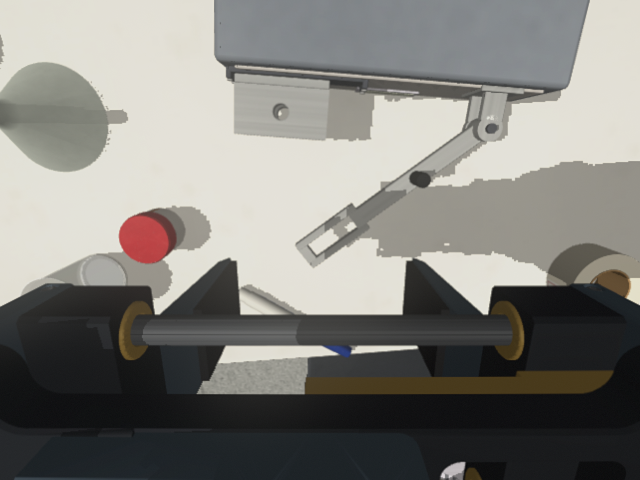

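The wrist views show the pin in its block, with the grip top at about (322,140) in w1. In w2 the yoke hole is at (281,112), the hinge screw at (491,128), the post top at about (420,179) and the eye slot centre at about (333,236). I'll enlarge both.

```bash
python3 - <<'E'
import cv2,numpy as np
a=cv2.imread("pics/w1.png")[80:200,270:370];b=cv2.imread("pics/w2.png")[50:160,220:520]
A=cv2.resize(a,(250,300),interpolation=cv2.INTER_CUBIC);B=cv2.resize(b,(780,286),interpolation=cv2.INTER_CUBIC)
c=np.zeros((590,790,3),np.uint8);c[:300,:250]=A;c[302:588,:780]=B
h=cv2.resize(cv2.imread("pics/w2.png")[95:130,260:305],(450,290),interpolation=cv2.INTER_CUBIC);c[:290,300:750]=h
cv2.imwrite("pics/m1.png",c)
E
```

```text
(no output)
```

View pics/m1.png

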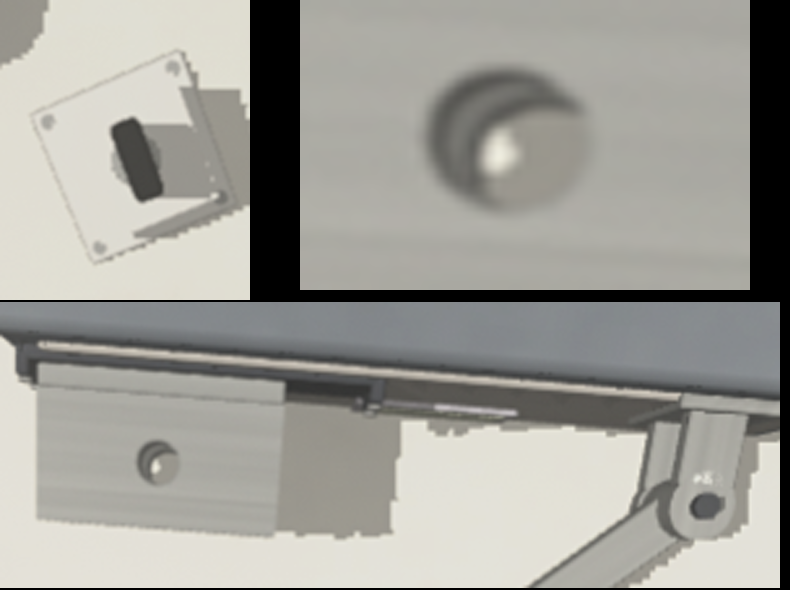

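```bash
python3 - <<'E'
from h import *
c=wcam("w2")
P=lambda uv,z:onz(c,uv,z)
hole=P((280.4,111.2),.07);print("hole",hole)
def yaw(a,b): d=(a-b)[:2];return np.degrees(np.arctan2(-d[0],d[1])) # unit yaw (dir = (-sin,cos))
a,b=P((234.2,133.5),.07),P((325.8,139.6),.07);print("ear",a,b,np.linalg.norm(a-b),yaw(a,b))
a,b=P((220,57),.078),P((520,86.5),.078);print("unit top edge",a,b,yaw(a,b))
for z in(.06,.066,.07,.075):
    h=P((491.5,128),z);print("hinge",z,h,yaw(hole,h),np.linalg.norm(hole-h)*1e3)
for z in (.081,): print("post",P((420.5,176.5),z))
print("eye",P((333,236),.059))
c=wcam("w1");Q=lambda x,y:onz(c,(270+x/2.5-.3,80+y/2.5-.3),.087)
print("pin",Q(139,160)); p,q=Q(125,121),Q(152.5,198.5);d=p-q;print(np.linalg.norm(d),np.degrees(np.arctan2(d[1],d[0])))
B=[onz(c,(270+x/2.5,80+y/2.5),.05) for x,y in((32,113),(180,50),(95,262),(240,205))];print(np.array(B).round(4))
s=cam("side");t=cam("top")
print(proj(t,[[*Q(139,160)[:2],.087],[*hole[:2],.07]]),proj(s,[[*Q(139,160)[:2],.087],[*hole[:2],.07]]))
E
```

```text
hole [0.56076624 0.07837192 0.07      ]
ear [0.54881069 0.11300501 0.07      ] [0.53889402 0.04824713 0.07      ] 0.065512773105849 -8.706337932767822
unit top edge [0.59659497 0.1128709  0.078     ] [ 0.56166457 -0.0838927   0.078     ] -10.06653953710631
hinge 0.06 [ 0.53664364 -0.07483486  0.06      ] -8.947832715131545 155.41626841972126
hinge 0.066 [ 0.53663808 -0.07190754  0.066     ] -9.121294189810465 152.25663911734833
hinge 0.07 [ 0.53663437 -0.069956    0.07      ] -9.240641117137308 150.27813309809133
hinge 0.075 [ 0.53662974 -0.06751657  0.075     ] -9.394195742647268 147.9561429171624
post [ 0.50806521 -0.01606823  0.081     ]
eye [0.46395351 0.04853177 0.059     ]
pin [ 0.53565864 -0.37893653  0.087     ]
0.02501404550604955 20.380367937509494
[[ 0.5513 -0.342   0.05  ]
 [ 0.572  -0.3937  0.05  ]
 [ 0.4992 -0.3636  0.05  ]
 [ 0.5197 -0.4163  0.05  ]]
[[425.00157858 230.15875467]
 [249.33142326 217.74597757]] [[329.41698416 300.45856096]
 [342.55233575 189.03829051]]
```

```bash
cat >> h.py <<'E'
HINGE=np.array([.5366,-.071]);YAW=-9.2
def barpose(q,off=.0225,r=.060):
    th=np.radians(YAW)+q;d=np.array([-np.sin(th),np.cos(th)]);n=np.array([np.cos(th),np.sin(th)])
    return HINGE+r*d-off*n,down(np.degrees(th)-90)
E
python3 - <<'E'
from h import *
ctrl.command_gripper(0.0)
p,R=barpose(.78,.042);ctrl.goto([*p,.13],R);ctrl.move_l([*p,.067],vel=.1,contact_N=8)
print(ctrl.current_tool_pos(),ctrl.current_t())
for q in list(np.arange(.70,.05,-.09))+[.05]:
    p,R=barpose(q);hit=ctrl.move_l([*p,.067],vel=.06,ori=R,contact_N=15)
    print(round(q,2),hit,ctrl.current_contact_force().round(1) if hasattr(ctrl.current_contact_force(),'round') else ctrl.current_contact_force())
    if hit: break
print(ctrl.current_tool_pos(),ctrl.current_t()); wrist("w3")
E
```

```text
[ 0.46784624 -0.04643617  0.0673448 ] 6.2917
0.7 False [0.1 0.9 0.1]
0.61 False [-1.6  0.6  1.1]
0.52 False [-2.5  1.9  0.8]
0.43 False [-2.7  2.2  1.4]
0.34 False [-2.4  3.2  1. ]
0.25 False [-2.6  3.   0.1]
0.16 False [-2.5  2.5 -0.4]
0.07 False [-1.4  2.5 -0.9]
0.05 False [-3.5  3.5  0.1]
[ 0.52059339 -0.00895184  0.06694544] 8.85
```

View pics/w3.png

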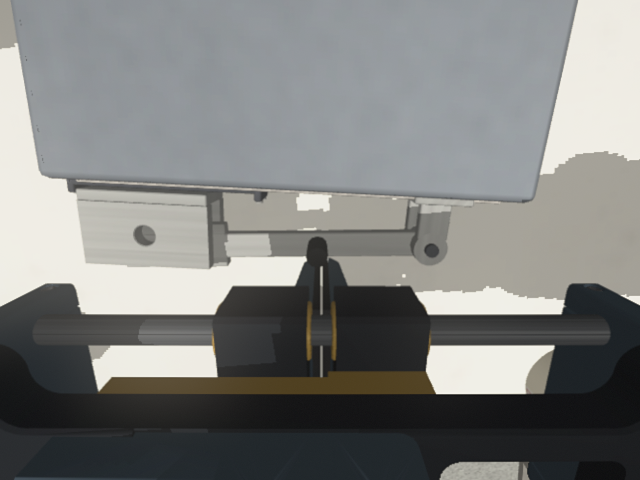

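The bar is almost home. The eye is entering the yoke, the post at (317,250) is against the shut fingers, and the hole shows at (144,236). I'll ease it on to its stop.

```bash
python3 - <<'E'
from h import *
c=wcam("w3");print("hole w3",onz(c,(144,235.5),.07),"hinge",onz(c,(430.5,250),.07))
f0=np.array(ctrl.current_contact_force())
for q in (.0,-.05,-.1):
    p,R=barpose(q);hit=ctrl.move_l([*p,.067],vel=.012,ori=R,contact_N=9)
    print(q,hit,np.array(ctrl.current_contact_force())-f0,ctrl.current_tool_pos())
    if hit: break
t=np.array(ctrl.current_tool_pos())
n=np.array(ctrl.current_eef_rot())[:,2];ctrl.move_l(t-.02*n,vel=.1)
ctrl.move_l(t-.02*n+[0,0,.09],vel=.2);wrist("w4");print(ctrl.current_t())
im=cv2.imread("pics/w4.png");cv2.imwrite("pics/w4c.png",cv2.resize(im[130:330,40:500],(782,340),interpolation=2))
E
```

```text
hole w3 [0.56081578 0.0781038  0.07      ] hinge [ 0.53681912 -0.06906446  0.07      ]
0.0 False [ 0.80702537 -0.94449033  0.82161002] [ 0.52399243 -0.00820521  0.06700102]
-0.05 True [ 2.11236682 -1.93321773  2.37334987] [ 0.52484626 -0.00722466  0.06646065]
10.6083
```

View pics/w4.png

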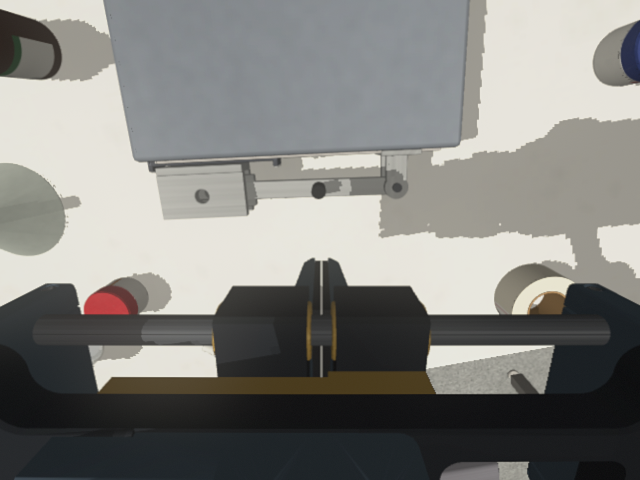

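```bash
python3 - <<'E'
from h import *
im=cv2.imread("pics/w4.png")
o=np.vstack([cv2.resize(im[165:215,150:420],(783,145),interpolation=cv2.INTER_CUBIC),cv2.resize(im[165:215,150:280],(783,301),interpolation=cv2.INTER_CUBIC),])
cv2.imwrite("pics/m2.png",o)
c=wcam("w4");Y=np.radians(-9.2);hole=onz(c,(202,196),.07)[:2];print(hole)
u=np.array([-np.sin(Y),np.cos(Y)])
h=onz(c,(396.8,187),.07)[:2];v=hole-h;print(h,np.degrees(np.arctan2(-v[0],v[1])),np.linalg.norm(v))
for q in(-.012,0,.03,.06):
    th=np.arctan2(-v[0],v[1])+q;d=np.array([-np.sin(th),np.cos(th)])
    n=np.array([np.cos(th),np.sin(th)])
    print(q,proj(c,[[*(h+.06*d),.081],[*(h+.06*d+.007*n),.059],[*(h+.06*d-.007*n),.059],[*(h+.09*d+.007*n),.059],[*(h+.09*d-.007*n),.059]]).round(1).tolist())
E
```

```text
[0.56062173 0.07786044]
[ 0.53670296 -0.06955567] -9.21611969492699 0.14934395101320136
-0.012 [[318.0, 191.7], [317.9, 178.9], [318.6, 196.5], [280.0, 180.2], [281.2, 197.8]]
0 [[318.1, 192.7], [317.9, 179.8], [318.7, 197.4], [280.0, 181.6], [281.4, 199.1]]
0.03 [[318.2, 195.1], [317.7, 182.1], [319.1, 199.6], [280.0, 185.0], [281.9, 202.4]]
0.06 [[318.4, 197.6], [317.7, 184.4], [319.6, 201.8], [280.2, 188.4], [282.6, 205.7]]
```

View pics/m2.png

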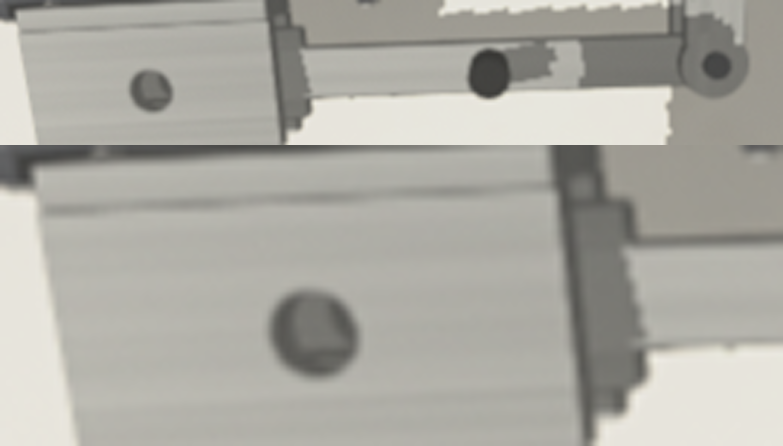

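The bar matches the -0.012 to 0 prediction: its edges are at rows about 180 and 198 at column 280. It's home. Next is the pin.

```bash
python3 - <<'E'
from h import *
t=np.array(ctrl.current_tool_pos());R=down(-69.6)
ctrl.goto([.5357,-.3789,.17],R);ctrl.command_gripper(.55)
print(ctrl.move_l([.5357,-.3789,.057],vel=.1,contact_N=5),ctrl.current_tool_pos())
ctrl.command_gripper(0.0);print("w",ctrl.current_grip_width()*91)
ctrl.move_l([.5357,-.3789,.175],vel=.12)
print("w",ctrl.current_grip_width()*91,ctrl.current_contact_force())
R=down(-99.2);ctrl.goto([.5607,.078,.165],R)
wrist("w5");cv2.imwrite("pics/s5.png",ctrl.read_camera("side"));cv2.imwrite("pics/t5.png",ctrl.read_camera("top"))
print(ctrl.current_t(),ctrl.current_tool_pos(),ctrl.current_contact_force(),ctrl.current_q())
a=cv2.imread("pics/w5.png")[150:420,200:450];b=cv2.imread("pics/s5.png")[120:240,270:420]
cv2.imwrite("pics/m3.png",np.hstack([cv2.resize(a,(380,410)),cv2.resize(b,(420,336)) if 0 else cv2.resize(b,(420,410))]))
E
```

```text
False [ 0.53605494 -0.3791448   0.05762781]
w 9.963494392439257
w 9.750199078807226 [-0.05511056 -0.02684303 -0.50066403]
17.8333 [0.56095738 0.07728573 0.16496274] [-0.05713805  0.34235928 -0.83626939] [ 1.80425035e+00  2.66232671e+01  8.89918731e+01 -2.57192824e-03
  6.43809946e+01  1.01055272e+02]
```

View pics/m3.png

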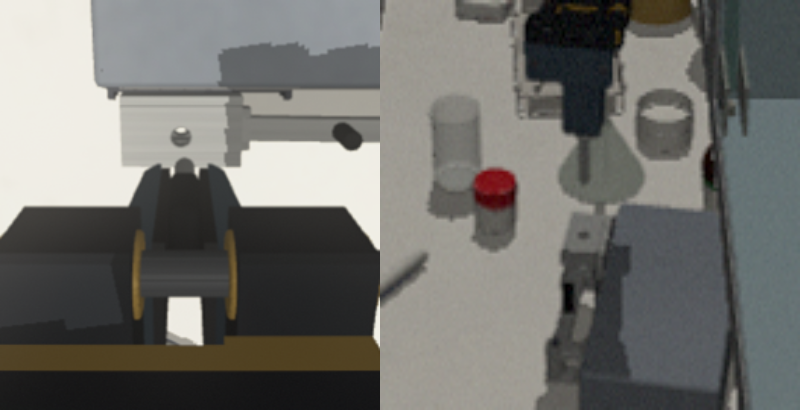

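```bash
python3 - <<'E'
from h import *
c=wcam("w5");s=cam("side");t=np.array(ctrl.current_tool_pos())
tip=t-[0,0,.0476];print(proj(c,tip),proj(s,[tip,[.561,.078,.07]]));print("hole",onz(c,(319.5,238.8),.07))
a=cv2.imread("pics/w5.png")[225:285,280:360];b=cv2.imread("pics/s5.png")[150:200,320:370]
cv2.imwrite("pics/m4.png",np.hstack([cv2.resize(a,(480,360),interpolation=2),cv2.resize(b,(320,320),interpolation=2)[:360] if 0 else cv2.resize(b,(300,360),interpolation=2)]))
E
```

```text
[[319.97646218 259.02213257]] [[342.69024137 173.72801652]
 [342.64028932 189.11226416]]
hole [0.56199123 0.07762153 0.07      ]
```

View pics/m4.png

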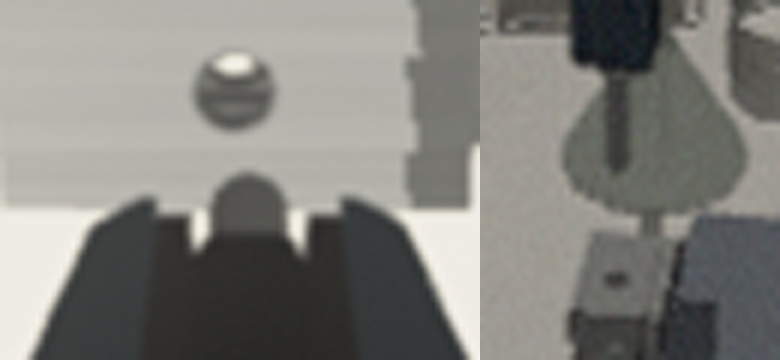

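The pin is held upright. In the wrist view its nose is at about (321.5,254), and the finger midline is also at 321.5 where 320 was predicted. So the camera has a bias of about 1.5 px, and I'll apply it to the hole. Next I'll feel for the hole gently.

```bash
cat > ins.py <<'E'
from h import *
c=wcam("w5");h=onz(c,(317.6,240),.07);print("hole",h)
R=down(-99.2);ux=np.array([np.cos(np.radians(YAW)),np.sin(np.radians(YAW))]);uy=np.array([-ux[1],ux[0]])
ctrl.move_l([*h[:2],.122],vel=.1,ori=R);ctrl.sleep(.2)
f0=np.array(ctrl.current_contact_force())
offs=[(0,0)]+[(r*np.cos(a),r*np.sin(a)) for r,n in((1.3,6),(2.5,9)) for a in np.arange(n)*2*np.pi/n+np.pi/2]
for i,(a,b) in enumerate(offs):
    g=h[:2]+(a*ux+b*uy)*1e-3
    if i: ctrl.move_l([*g,.1205],vel=.03)
    hit=ctrl.move_l([*g,.108],vel=.015,contact_N=5)
    z=ctrl.current_tool_pos()[2];print(i,round(a,1),round(b,1),hit,round(z,4),(np.array(ctrl.current_contact_force())-f0).round(1),np.array(ctrl.current_wrist_torque()).round(2),round(ctrl.current_t(),1),flush=True)
    if z<.1135 or ctrl.current_t()>38: break
E
python3 ins.py
```

```text
hole [0.5612282 0.0793299 0.07     ]
0 0 0 False 0.1081 [ 0.2  1.4 -0.1] [ 0.    0.05 -0.03] 19.7
```

It went into the upper ear first try. Continuing down gently.

```bash
python3 - <<'E'
from h import *
p=np.array(ctrl.current_tool_pos())
for i in range(12):
    tz=max(ctrl.current_tool_pos()[2]-.005,.0765)
    hit=ctrl.move_l([*p[:2],tz],vel=.02,contact_N=10)
    z=ctrl.current_tool_pos()[2];F=np.array(ctrl.current_contact_force())
    print(hit,round(z,4),F.round(1),np.array(ctrl.current_wrist_torque()).round(2),round(ctrl.current_t(),1))
    if hit or z<.0768: break
E
```

```text
False 0.1029 [-0.4  0.6 -0.6] [0.02 0.04 0.03] 20.1
False 0.0978 [ 0.8  0.4 -0.9] [-0.05  0.03  0.  ] 20.5
False 0.0926 [-0.2 -0.1 -0.3] [ 0.01 -0.01  0.02] 20.9
False 0.0875 [-0.7 -0.1  0. ] [0.04 0.02 0.01] 21.3
False 0.0823 [ 0.5 -0.2 -0. ] [ 0.06  0.04 -0.03] 21.7
False 0.0772 [ 0.7 -0.3 -0.3] [ 0.07  0.04 -0.04] 22.1
False 0.0769 [-2.6 -1.   8. ] [-0.06  0.46 -0.02] 22.4
False 0.0769 [-1.5  0.4  7.6] [-0.06  0.44  0.  ] 22.6
False 0.0769 [-2.2  0.2  8.3] [-0.04  0.46  0.02] 22.9
False 0.0769 [-2.3 -0.5  7.1] [0.01 0.4  0.03] 23.1
False 0.0769 [-1.9 -0.   8.1] [-0.04  0.46 -0.  ] 23.4
False 0.0769 [-2.   0.1  7.2] [ 0.01  0.44 -0.  ] 23.6
```

The collar is seated: 8 N upward at about the expected height. I'll release, retreat and check.

```bash
python3 - <<'E'
from h import *
p=np.array(ctrl.current_tool_pos())
ctrl.command_gripper(.45)
ctrl.move_l(p+[0,0,.10],vel=.1)
ctrl.move_l([.47,.06,.20],vel=.2)
ctrl.sleep(.3);wrist("w6");cv2.imwrite("pics/s6.png",ctrl.read_camera("side"));cv2.imwrite("pics/t6.png",ctrl.read_camera("top"))
print(ctrl.current_t(),ctrl.current_contact_force())
c=wcam("w6");im=cv2.imread("pics/w6.png");h=[.5612,.0793]
print(proj(c,[[*h,.070],[*h,.107]]),proj(cam("side"),[[*h,.070],[*h,.107]]))
a=im[60:300,200:520];b=cv2.imread("pics/s6.png")[130:260,290:410]
cv2.imwrite("pics/m6.png",np.hstack([cv2.resize(a,(460,345),interpolation=2),cv2.resize(b,(318,345),interpolation=2)]))
E
```

```text
26.5333 [ 0.12065124 -0.63199942 -0.39811787]
[[280.92189022 131.10392033]
 [275.24758422 129.35664629]] [[342.71726035 188.85510818]
 [342.77065659 176.77759307]]
```

View pics/m6.png

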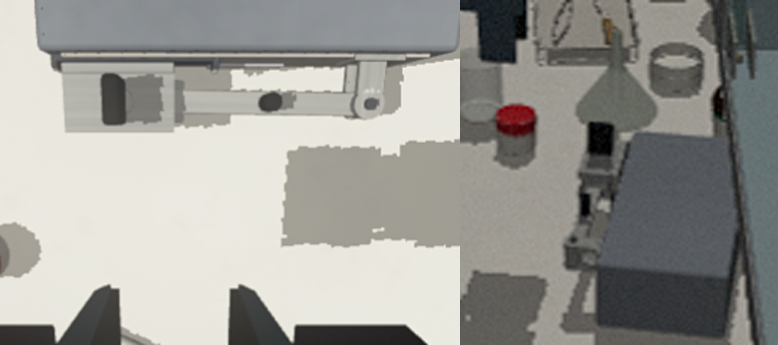

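The pin stands upright in the yoke: the grip is at about (111,98) in the crop, the collar is down, and the bar is in line. The gripper is clear, so I'm handing in.

```bash
python3 -c "
from bench import ctrl
ctrl.sign_off();print(ctrl.current_t())"
```

```text
the job is handed in; nothing more can be done
the job is handed in; nothing more can be done
```

The drug drawer is locked and I handed the job in at about 26.5 s of the 72 s; no verdict comes back.

- **Bar:** I pushed it by its post along the arc until it met resistance. In the wrist picture afterwards, its edges matched an angle between -0.012 and 0 rad.
- **Pin:** I took the pin standing in the block, not the two larger ones standing free. The grip closed at 9.8 mm, which fits its 10 mm thickness. I moved the sighted hole position by about 1 mm to allow for a small wrist-camera bias. The pin then entered on the first try and went down with almost no resistance until the collar sat at about 8 N.
- **Last checks:** After letting go, the pictures show the pin upright in the yoke at the expected place, the bar in line and the gripper clear. The collar height was 69.3 mm by tool height, within the 67 to 72.5 mm allowed. I didn't check the jars, bottle, beaker, label roll and pen one by one at the end, but no unexpected contact was felt near any of them.

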